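Close up the row of folded scales on the sculpture bar

ROBOT

A 7-joint arm with a two-finger parallel gripper is mounted at the origin on the work surface. World frame = base frame: x ahead of the robot, y to its left, z up, the work surface at z = 0. Lengths are in m, angles in rad, forces in N, time in s.
With the tool pointing down it reaches from about 0.4 to 0.875 m from the base axis. Payload 6.5 kg.
Tool frame: the origin (TCP) lies on the centre line of the jaws, within the pads' length; the fingertips stand 17 mm ahead of it and the grasp point (between the pads) lies 2 mm behind it (finger_overhang is the z of the fingertips in the tool frame, in m); z points along the fingers, y is the line along which they close (so a half turn about z gives the same grasp; the last joint's range is limited). The gripper opens to 85 mm and grips with 20 to 120 N. Pads are 22 mm wide; open, the fingers measure 114 mm over their backs; the gripper's body (76 mm by 85 mm) begins 54 mm behind the grasp point. The pads swing forward as they close: fully open they stand 13 mm farther back than shut.
Start: joints at [1.077, 0.536, -0.004, 1.538, 0.003, 1.067, -0.071], TCP at [0.27, -0.591, 0.248] pointing down, gripper open.
Joint ranges: [-2.7, 2.7], [-0.37, 2.16], [-1.27, 1.26], [0.24, 2.4], [-1.31, 4.45], [0.19, 1.91], [-2.76, 2.76]. Speed limits (rad/s): [2.39, 2.39, 3.14, 3.14, 3.14, 3.14, 3.14].

INTERFACE

Orientations are given as [roll, pitch, yaw] about the fixed x, y, z axes, in that order (R = Rz(yaw) Ry(pitch) Rx(roll)).
In Python, from bench import get_obs, snapshot, get_calibration, finish_job, finger_overhang gives the robot as it stands.
- The arm moves only by the tool step_arm, never from a script. Its argument "rows" is text: rows parted by semicolons, each of 5 numbers parted by spaces: the finger opening in m, from 0 to 0.0854, then the shift along the tool's x, y, z in m, then the turn about the tool's z in rad. A call has 1 to 12 rows; each row shifts and turns the commanded pose from where the row before left it, along the tool's axes as they then stand; what a row does not reach is not made up. A row lasts 1/8 s, in which the tool goes at most 62.5 mm and 10.7 degrees, less where a joint would pass 70% of its speed; a pose out of reach is approached as far as the arm can. A call is refused whole if a number of a shift passes 0.0625 or a number of a turn 0.188, either way. A call with a gripper value outside its range is refused whole. The fingers move at their own pace and stop on an object; the grip force is fixed at half the most. Time passes only in rows, so rows that do not move let the fingers close. It gives the time, the measured TCP pose, the force, the opening and the grip force at its end, in the units of the state.
- get_obs(): the state, without advancing time (a new reading comes with each control period).
- snapshot(name): name is "scene" or "side" or "wrist"; returns (picture, depth): 480x640x3 uint8, red, green, blue; 480x640 float32, m along the optical axis (not along the pixel's ray), 0 where there is no reading.
- get_calibration(name): a dict with "vfov" (degrees; the focal length in pixels is half the picture's height over the tangent of half this angle, whatever the lens; pixels are square), "cx", "cy" (the principal point, pixels), "dist" ([k1, k2, p1, p2, k3] as OpenCV has them; the pictures are not rectified), "R" (3x3) and "t" (3): a world point X has camera coordinates R X + t; the wrist camera has in their place "mount" (4x4, takes a point from camera to tool coordinates, whose origin is the TCP and whose axes are the flange's). Camera axes: x right, y down, z forward; pixel columns grow to the right and rows downward; lengths in m; the calibration is good to about 2 mm. A picture is of the moment at which its call begins: read the wrist's pose just before it. get_calibration takes no time and is no camera call.
- finish_job(): hands the job in; it is judged then, once.
The state is a dict: "time": time; "joint_pos": joint angles; "qd": joint speeds; "effort": joint torques, N m; "position": TCP position; "tool_rot": TCP orientation; "wrist_force": force on the tool from outside, world axes, zero at the start; "torque": the same for the moment, N m; "width": finger opening in m; "grip_force": force on a finger pad.
Only numpy, scipy, OpenCV 4.12 (cv2) and the standard library are available. Lean on these libraries where they do the work, as an engineer would, in place of code of your own. Each camera call takes 0.05 s, during which the arm holds its last target. There are 200 camera calls.

TASK

Complete the row of folded metal scales on the blue bar: hang the copper-coloured scale from the bench over the bar, in the open space between the dark welded scale and the silver one, so that it sits fully down on the bar, and close up the row along the bar so that the copper scale butts square and flush against the dark one and the silver one butts square and flush against the copper one. Leave the other things on the bench where they are, and let go of everything at the end.

Things in the scene. Friction and masses are not known exactly. Their poses are not given: they have to be found in the camera images.
- loose_scale: The copper-coloured scale, loose, standing on its legs on the bench, left or right of the bar; about 0.4 kg. Upside-down U of 4 mm sheet: 46 mm wide outside (x), 38 inside, 90 long (y, along the fold), 64 high (z up), legs 60 deep inside. Origin midway between the legs' lower edges at half length, 60 mm below the underside of its top. Half a turn changes nothing.
- welded_scale: The dark steel scale, welded to the bar near its left or right end: it cannot move. Same shape and size and same origin and axes as the copper one.
- hung_scale: The silver aluminium scale, already hanging loosely on the bar near the other end and free to slide along it; about 0.17 kg. Same shape and size and same origin and axes as the copper one.
- bar_mid (a point): Middle of the top face of the level blue square bar, 150 mm above the bench; bar 30 mm wide (x), 30 high (z), 400 long (y), fixed on two thin dark posts at its ends with flat feet. A scale hangs fully down when the underside of its top rests on the bar: its origin is then 60 mm below this face, with 4 mm of play to either side.
- ear_defenders: ear defenders lying on the bench: two red ear cups 70 mm across on a black curved headband, about 135 mm wide, 110 mm long and 70 mm high; origin on the bench between the cups and the headband
- grinder: yellow and black angle grinder lying disc up beyond the bar, 265 mm long, 82 mm high, with a side handle; origin on the bench under its middle, x axis towards the disc head
- grinding_disc: grey grinding disc lying flat, 125 mm across, 8 mm thick with a steel hub to 12 mm; origin at the centre of its underside
- cutting_disc: grey cutting disc with a red centre label lying flat, 125 mm across, 4 mm thick; origin at the centre of its underside
- hammer: hammer lying beyond the bar, 280 mm long; origin under its middle, handle towards its -x
- spray_can: upright spray can with a green label, 64 mm across, 190 mm high; origin at the centre of its underside
There are look-alikes about, which are no part of the job. Of the things that look like the loose_scale, the middle-sized one is meant.

How it is judged:
By the outcome, as a careful person would: the job done as asked, in the order asked, and still so for the second after the job is handed in, with the robot touching nothing.
It also fails if it takes over 54 s, if anything falls off the work surface, if the arm or the gripper's body presses on something with over 40 N, if the wrist force passes 120 N, or if a joint passes its speed limit or range.

## Working session

There is one attempt and no reset: what is moved stays moved. The work goes in short steps, Python scripts to look and compute and a tool call to move; the robot and the scene stay as the last step left them, time stands still between calls to the robot, and variables do not carry over. Pictures are saved under pics/ and viewed, at most 10 in all, crops included, and the job is handed in when it is done.

Besides the shell and the picture viewer there is one more tool, called after "Call:" by a JSON object that holds its "method" and its "body", one argument or row to a line. step_arm: Moves the arm, as the interface text tells. Its arguments: {"type":"object","properties":{"rows":{"type":"string"}},"required":["rows"]}

```bash
mkdir -p pics; cat > h.py <<'E'
import numpy as np, cv2
from bench import get_obs, snapshot, get_calibration, finish_job, finger_overhang
from scipy.spatial.transform import Rotation as Ro
def cam(name, obs=None):
    c=get_calibration(name); f=240/np.tan(np.radians(c["vfov"])/2)
    K=np.array([[f,0,c["cx"]],[0,f,c["cy"]],[0,0,1]]); d=np.array(c["dist"],float)
    if "mount" in c:
        T=np.eye(4); T[:3,:3]=Ro.from_euler('xyz',obs["tool_rot"]).as_matrix(); T[:3,3]=obs["position"]
        W=T@np.array(c["mount"]); R=W[:3,:3].T; t=-R@W[:3,3]
    else: R=np.array(c["R"]); t=np.array(c["t"])
    return K,d,R,t
def ray(C,uv):
    K,d,R,t=C; n=cv2.undistortPoints(np.array(uv,float).reshape(-1,1,2),K,d).reshape(-1,2)
    D=np.c_[n,np.ones(len(n))]@R; return -R.T@t, D
def plane(C,uv,z):
    o,D=ray(C,uv); return o+D*((z-o[2])/D[:,2])[:,None]
def cloud(C,dep):
    v,u=np.mgrid[:480,:640]; o,D=ray(C,np.stack([u.ravel(),v.ravel()],1)); P=o+D*dep.ravel()[:,None]
    P[dep.ravel()==0]=np.nan
    return P.reshape(480,640,3)
def proj(C,P):
    K,d,R,t=C; return cv2.projectPoints(np.array(P,float).reshape(-1,3),cv2.Rodrigues(R)[0],t,K,d)[0].reshape(-1,2)
def save(n,im): cv2.imwrite(n,im[...,::-1])
E
python3 - <<'E'
from h import *
o=get_obs(); print(o["time"],o["position"],o["tool_rot"],o["width"],finger_overhang)
for n in("scene","side"):
    im,d=snapshot(n); save(f"pics/{n}.png",im); np.savez(n,im=im,d=d); C=cam(n); print(n,-C[2].T@C[3],C[2][2])
E
```

```text
0.0 [ 0.26937013 -0.59090415  0.24739121] [-3.13985788e+00  1.42313232e-04  4.27798138e-01] 0.08551854399396713 0.017
scene [ 0.83230794 -0.48643923  1.10167854] [-0.2564502   0.4699388  -0.84462466]
side [0.12856129 0.74501673 0.76100104] [ 0.40705156 -0.66588973 -0.62521988]
```

View pics/scene.png

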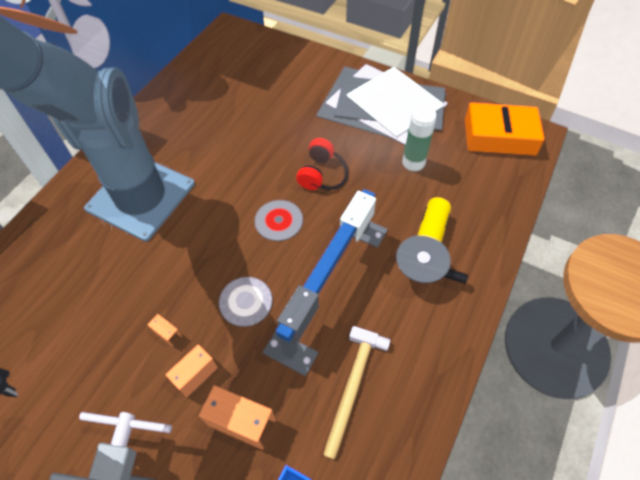

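View pics/side.png

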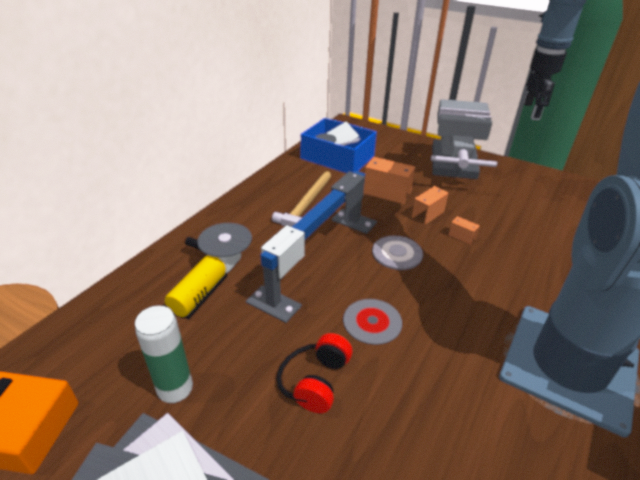

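The scene view shows three copper look-alikes: small at (163,328), middle at (192,371) and large at (237,415). The orange box at (505,128) is not a scale. By the description I choose the middle one (192,371). The bar runs from (280,330) to (368,195), with the dark scale near (298,311) and the silver one near (358,215).

```bash
python3 - <<'E'
from h import *
z=np.load("scene.npz"); im,d=z["im"],z["d"]; C=cam("scene"); P=cloud(C,d)
hsv=cv2.cvtColor(im,cv2.COLOR_RGB2HSV); print([hsv[v,u].tolist() for u,v in((192,368),(237,415),(163,327),(330,258),(298,303),(358,210),(60,300))])
def rep(n,m,zr):
    p=P[m]; p=p[(p[:,2]>zr[0])&(p[:,2]<zr[1])]
    r=cv2.minAreaRect((p[:,:2]*1000).astype(np.float32)); print(n,len(p),"z",np.percentile(p[:,2],[5,50,95]).round(4),"rect",np.round(r[0],1),np.round(r[1],1),round(r[2],1)); print(cv2.boxPoints(r).round(1).tolist())
def box(u0,v0,u1,v1):
    m=np.zeros((480,640),bool); m[v0:v1,u0:u1]=1; return m
H,S,V=[hsv[...,i].astype(int) for i in range(3)]
cop=(H<16)&(S>90)&(V>130)
n,L,st,ce=cv2.connectedComponentsWithStats(cop.astype(np.uint8))
for i in range(1,n):
    if st[i,4]>150 and st[i,1]>300 and st[i,0]<300:
        print(st[i].tolist()); q=P[L==i]; h=np.nanpercentile(q[:,2],97); print("top",h); rep("cop",L==i,(h-.008,h+.006))
rep("bar",(H>100)&(H<120)&(S>150)&box(280,180,385,340),(.143,.158))
rep("dark",box(270,280,330,340),(.149,.17))
rep("silver",box(335,180,385,245),(.149,.17))
a=cv2.resize(im[300:460,140:340],None,fx=3,fy=3,interpolation=cv2.INTER_CUBIC)
b=cv2.resize(im[180:380,240:400],None,fx=2.4,fy=2.4,interpolation=cv2.INTER_CUBIC)
c=np.zeros((600,800,3),np.uint8); c[:480,:600]=a; save("pics/crop1.png",c[:480,:600])
E
```

```text
[[18, 122, 255], [17, 127, 254], [18, 126, 255], [107, 186, 218], [108, 30, 145], [0, 0, 254], [12, 152, 129]]
[218, 335, 17, 37, 299]
top 0.004931659644190205
cop 284 z [-0.0023  0.0007  0.0044] rect [ 453.8 -259.2] [33.6 86.2] 39.4
[[413.5, -236.5], [468.20001220703125, -303.1000061035156], [494.20001220703125, -281.79998779296875], [439.5, -215.1999969482422]]
[164, 385, 112, 64, 2521]
top 0.09362138104610401
cop 1220 z [0.0879 0.0908 0.0938] rect [ 567.  -369.3] [128.7  66.1] 6.0
[[499.5, -343.29998779296875], [506.3999938964844, -409.0], [634.4000244140625, -395.3999938964844], [627.5, -329.70001220703125]]
[278, 389, 25, 33, 259]
top 0.0037731693100173116
cop 249 z [-0.0032  0.0002  0.0036] rect [ 637.7 -287.1] [79.5 18.3] 89.1
[[627.9000244140625, -326.70001220703125], [646.2000122070312, -327.0], [647.5, -247.5], [629.2000122070312, -247.1999969482422]]
[170, 454, 24, 26, 439]
top 0.003569942974819648
cop 430 z [-0.0027  0.0001  0.003 ] rect [ 508.2 -499.8] [50.5 46.8] 21.6
[[476.20001220703125, -487.29998779296875], [493.3999938964844, -530.9000244140625], [540.2999877929688, -512.2999877929688], [523.0999755859375, -468.79998779296875]]
bar 1111 z [0.1466 0.1505 0.1537] rect [584.5  -6.1] [399.4  28.9] 89.8
[[569.5, -205.8000030517578], [598.4000244140625, -205.8000030517578], [599.5, 193.60000610351562], [570.5999755859375, 193.60000610351562]]
dark 1196 z [0.1499 0.1538 0.157 ] rect [ 582.1 -133.3] [144.7  46.7] 89.2
[[557.7999877929688, -205.3000030517578], [604.5, -205.89999389648438], [606.5, -61.20000076293945], [559.7999877929688, -60.599998474121094]]
silver 967 z [0.1497 0.1538 0.1578] rect [584.1 111.9] [167.6  47.5] 89.8
[[560.0999755859375, 28.200000762939453], [607.5999755859375, 28.0], [608.0999755859375, 195.60000610351562], [560.5999755859375, 195.6999969482422]]
```

View pics/crop1.png

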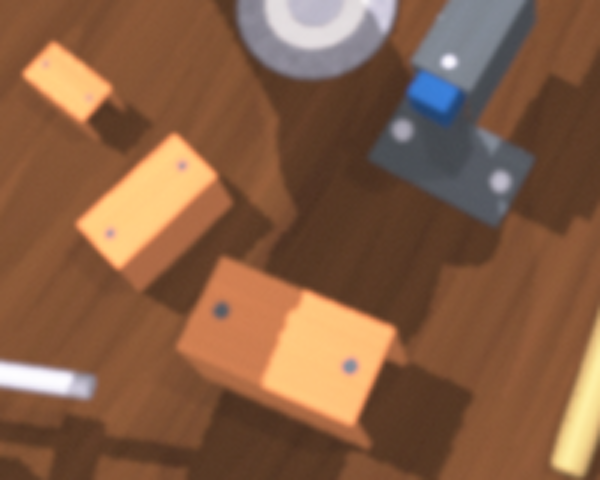

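The crop confirms that the piece at (190,369) is the middle-sized one, clearly between the small piece and the large rusty one. Next I'll measure it and find the ends of the two hanging scales.

```bash
python3 - <<'E'
from h import *
for n,bx in(("scene",(160,340,222,402)),("side",(408,182,452,226))):
    z=np.load(n+".npz"); im,d=z["im"],z["d"]; C=cam(n); P=cloud(C,d)
    Q=P[bx[1]:bx[3],bx[0]:bx[2]].reshape(-1,3); p=Q[(Q[:,2]>.056)&(Q[:,2]<.072)]
    r=cv2.minAreaRect((p[:,:2]*1000).astype(np.float32)); print(n,len(p),np.median(p[:,2]),np.round(r[0],1),np.round(r[1],1),round(r[2],1))
    print(cv2.boxPoints(r).round(1).tolist())
    Q=P.reshape(-1,3); hsv=cv2.cvtColor(im,cv2.COLOR_RGB2HSV).reshape(-1,3)
    near=(abs(Q[:,0]-.5845)<.035)&(abs(Q[:,1])<.25)&(Q[:,2]>.145)&(Q[:,2]<.163)
    for nm,m in(("dark",hsv[:,1]<70),("silver",hsv[:,1]<70),("blue",hsv[:,1]>130)):
        s=near&m&((Q[:,1]<0) if nm=="dark" else (Q[:,1]>0) if nm=="silver" else True)
        p=Q[s]; print(nm,len(p),"y",np.percentile(p[:,1],[0,1,99,100]).round(4),"x",np.percentile(p[:,0],[1,50,99]).round(4),"z",np.median(p[:,2]).round(4), "side extremes")
E
```

```text
scene 954 0.06415976670291157 [ 423. -332.] [89.1 48.1] 76.2
[[389.0, -369.5], [435.79998779296875, -381.0], [457.0, -294.3999938964844], [410.29998779296875, -283.0]]
dark 965 y [-0.186  -0.1842 -0.097  -0.0169] x [0.5593 0.5829 0.6049] z 0.1543 side extremes
silver 717 y [0.0214 0.0904 0.1848 0.1943] x [0.5618 0.5854 0.6075] z 0.1546 side extremes
blue 1165 y [-0.2058 -0.2037  0.1904  0.1936] x [0.5693 0.5844 0.5985] z 0.1506 side extremes
side 368 0.06309897368858097 [ 419.9 -329.1] [95.5 47.3] 75.8
[[385.20001220703125, -369.6000061035156], [431.1000061035156, -381.29998779296875], [454.6000061035156, -288.70001220703125], [408.79998779296875, -277.0]]
dark 381 y [-0.1988 -0.1821 -0.0937 -0.0908] x [0.5556 0.5764 0.6017] z 0.1514 side extremes
silver 686 y [0.0844 0.087  0.1816 0.1822] x [0.558  0.579  0.6044] z 0.1519 side extremes
blue 686 y [-0.2024 -0.1991  0.1963  0.1983] x [0.5647 0.5789 0.5942] z 0.1478 side extremes
```

```bash
python3 - <<'E'
from h import *
z=np.load("scene.npz"); C=cam("scene"); P=cloud(C,z["d"])
Q=P[380:480,40:180].reshape(-1,3);Q=Q[Q[:,2]>.03]; print("vise",np.nanmin(Q,0),np.nanmax(Q,0))
z=np.load("side.npz"); P2=cloud(cam("side"),z["d"]); Q=P2[100:180,430:500].reshape(-1,3);Q=Q[(Q[:,2]>.03)&(Q[:,0]<.9)]; print("vise2",np.nanpercentile(Q,[1,50,99],axis=0))
Q=P[312:345,145:182].reshape(-1,3);Q=Q[Q[:,2]>.012]; print("small",np.nanpercentile(Q,[2,50,98],axis=0))
E
```

```text
vise [ 0.30842927 -0.62666339  0.03005676] [ 0.48162443 -0.36508633  0.18433408]
vise2 [[ 0.32389529 -0.7326509   0.0303948 ]
 [ 0.43658659 -0.59529041  0.14730893]
 [ 0.54204641 -0.45659479  0.18008374]]
small [[ 0.27928455 -0.30112664  0.01733619]
 [ 0.31071893 -0.28391489  0.04428722]
 [ 0.34011018 -0.26538888  0.04857341]]
```

Call:
{"method": "step_arm", "body": {
  "rows": "0.0854 0 0 0 -0.18;0.0854 0 0 0 -0.18;0.0854 0 0 0 -0.18;0.0854 0 0 0 -0.18;0.0854 0 0 0 -0.18;0.0854 0.048 0.0144 0 0;0.0854 0.048 0.0144 0 0;0.0854 0.048 0.0144 0 0;0.0854 0.048 0.0144 0 0;0.0854 0.048 0.0144 0 0;0.0854 0.048 0.0144 0 0;0.0854 0 0 0 0"
}}

```text
time: 1.6
position: [0.4253, -0.3282, 0.2482]
tool_rot: [3.141, -0.002, 1.336]
wrist_force: [-0.5, -0.2, 0.0]
width: 0.0855
grip_force: 0.0
```

```bash
python3 - <<'E'
from h import *
o=get_obs(); im,d=snapshot("wrist"); C=cam("wrist",o); P=cloud(C,d); save("pics/w1.png",im); np.savez("w1",im=im,d=d)
print(o["time"],o["position"],o["tool_rot"],o["joint_pos"],"campos",-C[2].T@C[3])
Q=P.reshape(-1,3); hsv=cv2.cvtColor(im,cv2.COLOR_RGB2HSV).reshape(-1,3)
p=Q[(Q[:,2]>.055)&(Q[:,2]<.073)&(np.hypot(Q[:,0]-.4225,Q[:,1]+.331)<.065)]
r=cv2.minAreaRect((p[:,:2]*1000).astype(np.float32)); print(len(p),np.median(p[:,2]),r,proj(C,[.4225,-.331,.064]))
E
```

```text
1.6 [ 0.42528787 -0.32815392  0.2482467 ] [ 3.14123051e+00 -2.14515756e-03  1.33550258e+00] [ 0.82446827  0.36456777 -0.31244033  1.82364834  0.13028825  0.97384661
  0.22252231] campos [ 0.44532977 -0.25251353  0.37305173]
6533 0.06291732191349642 ((422.93194580078125, -331.895751953125), (90.35885620117188, 46.06304931640625), 75.2010269165039) [[314.32840429 218.23790068]]
```

View pics/w1.png

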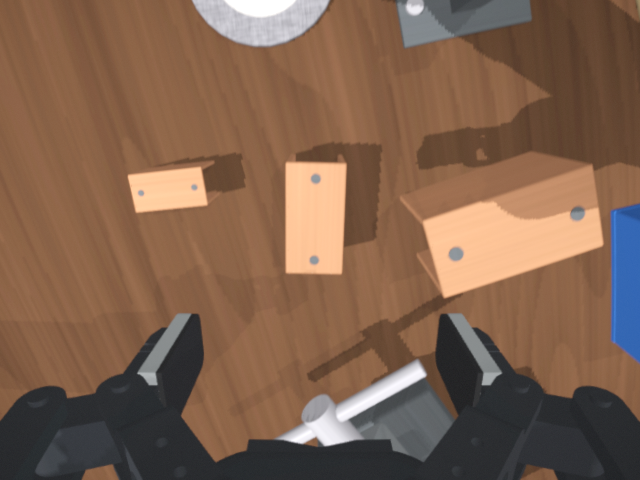

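```bash
python3 - <<'E'
from h import *
z=np.load("w1.npz"); o=get_obs(); P=cloud(cam("wrist",o),z["d"])[345:440,210:430].reshape(-1,3); P=P[P[:,2]>.03]; print(np.nanpercentile(P,[1,50,99],axis=0), np.nanmax(P,0))
E
```

```text
[[ 0.3558796  -0.57899088  0.03016797]
 [ 0.41275756 -0.47897785  0.10918242]
 [ 0.47566729 -0.32369362  0.30264235]] [ 0.48644624 -0.31756399  0.30372147]
```

Call:
{"method": "step_arm", "body": {
  "rows": "0.07 -0.0042 -0.0015 0.05 0.02;0.07 0 0 0.045 0;0.07 0 0 0.03 0;0.07 0 0 0 0"
}}

```text
time: 2.15
position: [0.4179, -0.3365, 0.1211]
tool_rot: [-3.136, -0.001, 1.306]
wrist_force: [0.2, 0.2, 0.4]
width: 0.0701
grip_force: 0.0
```

Call:
{"method": "step_arm", "body": {
  "rows": "0.07 0 0 0 0;0.07 0 0 0 0"
}}

```text
time: 2.4
position: [0.421, -0.3373, 0.1248]
tool_rot: [3.139, 0.001, 1.307]
wrist_force: [-0.3, -0.5, 0.3]
width: 0.0701
grip_force: 0.0
```

Call:
{"method": "step_arm", "body": {
  "rows": "0.07 0.0057 0.0004 0.02 0;0.07 0 0 0.03 0;0.07 0 0 0.03 0;0.07 0 0 0 0;0.07 0 0 0 0"
}}

```text
time: 3.02
position: [0.4231, -0.3316, 0.0447]
tool_rot: [3.14, 0.001, 1.308]
wrist_force: [-0.2, 0.6, 1.0]
width: 0.0699
grip_force: 0.0
```

Centred on the scale. I'll close the fingers, then lift.

Call:
{"method": "step_arm", "body": {
  "rows": "0.03 0 0 0 0;0.03 0 0 0 0;0.03 0 0 0 0;0.03 0 0 0 0;0.03 0 0 0 0;0.03 0 0 0 0"
}}

```text
time: 3.78
position: [0.4228, -0.3316, 0.0447]
tool_rot: [3.14, 0.001, 1.308]
wrist_force: [-0.5, 0.5, 6.8]
width: 0.045
grip_force: 61.9
```

Call:
{"method": "step_arm", "body": {
  "rows": "0.03 0 0 -0.02 0;0.03 0 0 -0.04 0;0.03 0 0 -0.05 0;0.03 0 0 -0.05 0;0.03 0 0 -0.04 0;0.03 0 0 0 0;0.03 0 0 0 0"
}}

```text
time: 4.65
position: [0.4212, -0.3305, 0.2422]
tool_rot: [-3.139, -0.001, 1.308]
wrist_force: [0.1, -0.9, -4.5]
width: 0.0454
grip_force: 63.0
```

Call:
{"method": "step_arm", "body": {
  "rows": "0.03 0 0 0 -0.13;0.03 0 0 0 -0.133;0.03 0.05 0.0272 0 0;0.03 0.05 0.0272 0 0;0.03 0.05 0.0272 0 0;0.03 0.05 0.0272 0 0;0.03 0.05 0.0272 0 0;0.03 0.05 0.0272 0 0;0.03 0 0 0 0;0.03 0 0 0 0"
}}

```text
time: 5.9
position: [0.5841, -0.0313, 0.2411]
tool_rot: [-3.138, 0.0, 1.571]
wrist_force: [-0.5, -1.9, -3.8]
width: 0.0453
grip_force: 63.1
```

```bash
cat > m.py <<'E'
from h import *
import sys
def meas(tag):
    o=get_obs(); im,d=snapshot("wrist"); C=cam("wrist",o); P=cloud(C,d); save(f"pics/{tag}.png",im); np.savez(tag,im=im,d=d)
    print(o["time"],o["position"].round(4),o["tool_rot"].round(4))
    Q=P.reshape(-1,3); S=cv2.cvtColor(im,cv2.COLOR_RGB2HSV).reshape(-1,3).astype(int)
    ok=(abs(Q[:,0]-.584)<.05)&(abs(Q[:,1])<.23)
    for n,m in(("blue",(S[:,0]>95)&(S[:,0]<125)&(S[:,1]>130)&(Q[:,2]>.142)&(Q[:,2]<.158)),
               ("grey+",(S[:,1]<70)&(Q[:,1]>o["position"][1]-.05)&(Q[:,2]>.145)&(Q[:,2]<.163)),
               ("grey-",(S[:,1]<70)&(Q[:,1]<-.08)&(Q[:,2]>.145)&(Q[:,2]<.163)),
               ("copper",(S[:,0]<24)&(S[:,1]>80)&(Q[:,2]>.14))):
        p=Q[ok&m]
        if len(p)<50: continue
        r=cv2.minAreaRect((p[:,:2]*1000).astype(np.float32)); print(n,len(p),"z",np.percentile(p[:,2],[2,50,98]).round(4),"x",np.percentile(p[:,0],[1,99]).round(4),"y",np.percentile(p[:,1],[1,99]).round(4),np.round(r[0],1),np.round(r[1],1),round(r[2],1))
if __name__=="__main__": meas(sys.argv[1])
E
python3 m.py w2
```

```text
5.9 [ 0.5841 -0.0313  0.2411] [-3.1376e+00  4.0000e-04  1.5714e+00]
blue 12273 z [0.1475 0.149  0.1504] x [0.5697 0.5982] y [-0.0195  0.089 ] [583.8  34.4] [111.4  29.3] 89.5
grey+ 1642 z [0.1469 0.1529 0.1544] x [0.5621 0.6066] y [0.0067 0.0966] [580.4  42.2] [112.7  45.6] 85.6
copper 32684 z [0.217  0.2592 0.2606] x [0.5634 0.6084] y [-0.057   0.0126] [584.  -23.7] [99.1 73.5] 0.1
```

View pics/w2.png

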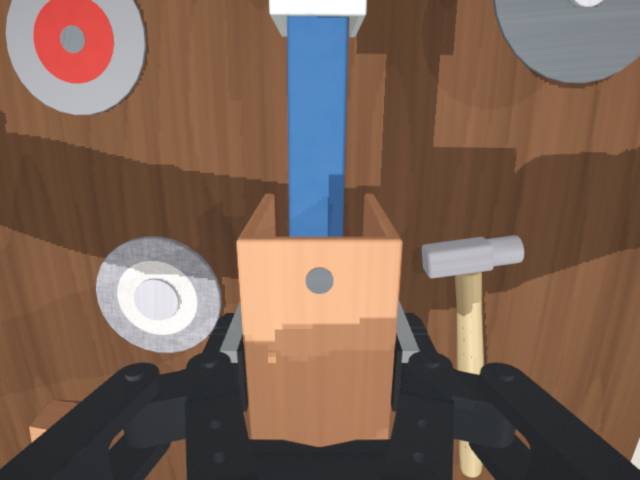

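The wrist view shows the copper scale held at (320,340), straddling the blue bar at (318,130). The silver scale is at (318,15). The copper is about 1–2 mm off in +x, which is inside the play, so I'll shift it slightly and lower.

Call:
{"method": "step_arm", "body": {
  "rows": "0.03 0 -0.001 0.03 0;0.03 0 0 0.03 0;0.03 0 0 0.025 0;0.03 0 0 0.012 0;0.03 0 0 0.004 0;0.03 0 0 0 0;0.03 0 0 0 0"
}}

```text
time: 6.82
position: [0.5851, -0.031, 0.1432]
tool_rot: [3.14, 0.0, 1.571]
wrist_force: [0.2, 0.8, -3.7]
width: 0.0453
grip_force: 63.2
```

Call:
{"method": "step_arm", "body": {
  "rows": "0.03 0 0 0.004 0;0.03 0 0 0.003 0;0.03 0 0 0 0;0.03 -0.007 0 0 0;0.03 -0.006 0 0 0;0.03 0 0 0 0;0.03 0 0 0 0"
}}

```text
time: 7.7
position: [0.5844, -0.0439, 0.1353]
tool_rot: [3.142, -0.0, 1.571]
wrist_force: [-0.5, 0.4, -4.5]
width: 0.0454
grip_force: 63.4
```

Call:
{"method": "step_arm", "body": {
  "rows": "0.03 -0.002 0 0 0;0.03 0 0 0 0;0.03 0 0 0 0"
}}

```text
time: 8.07
position: [0.5844, -0.0458, 0.1353]
tool_rot: [3.142, -0.0, 1.571]
wrist_force: [-0.1, -1.2, -3.7]
width: 0.0454
grip_force: 63.4
```

Call:
{"method": "step_arm", "body": {
  "rows": "0.03 -0.002 0 0 0;0.03 0 0 0 0;0.03 0 0 0 0"
}}

```text
time: 8.45
position: [0.5844, -0.048, 0.1353]
tool_rot: [-3.142, -0.0, 1.571]
wrist_force: [-0.7, 0.2, -4.8]
width: 0.0454
grip_force: 63.4
```

Call:
{"method": "step_arm", "body": {
  "rows": "0.03 -0.002 0 0 0;0.03 0 0 0 0;0.03 0 0 0 0"
}}

```text
time: 8.82
position: [0.5844, -0.0491, 0.1353]
tool_rot: [3.142, -0.001, 1.571]
wrist_force: [-0.6, 3.5, -3.7]
width: 0.0454
grip_force: 63.3
```

Call:
{"method": "step_arm", "body": {
  "rows": "0.03 -0.002 0 0 0;0.03 0 0 0 0;0.03 0 0 0 0"
}}

```text
time: 9.2
position: [0.5844, -0.0492, 0.1354]
tool_rot: [3.141, -0.003, 1.573]
wrist_force: [-0.5, 9.0, -3.8]
width: 0.0452
grip_force: 63.3
```

Contact with the dark scale is at TCP y = -0.049. Now I'll seat it vertically.

Call:
{"method": "step_arm", "body": {
  "rows": "0.03 0.002 0 0.001 0;0.03 0 0 0 0;0.03 0 0 0 0"
}}

```text
time: 9.57
position: [0.5846, -0.0491, 0.1348]
tool_rot: [3.141, -0.001, 1.571]
wrist_force: [-2.1, 4.8, 2.7]
width: 0.0453
grip_force: 63.8
```

Call:
{"method": "step_arm", "body": {
  "rows": "0.03 0 0 0.0015 0;0.03 0 0 0 0;0.03 0 0 0 0"
}}

```text
time: 9.95
position: [0.5846, -0.0491, 0.1347]
tool_rot: [3.141, -0.0, 1.571]
wrist_force: [-8.1, 4.6, 15.5]
width: 0.0451
grip_force: 65.4
```

```bash
python3 m.py w3; python3 - <<'E'
from h import *
im,d=snapshot("scene"); np.savez("s2",im=im,d=d); save("pics/s2.png",cv2.resize(im[180:380,240:400],None,fx=3,fy=3,interpolation=cv2.INTER_CUBIC))
E
```

```text
9.95 [ 0.5846 -0.0491  0.1347] [ 3.1411e+00 -2.0000e-04  1.5712e+00]
blue 26145 z [0.1476 0.149  0.1503] x [0.5696 0.5982] y [-0.0048  0.0543] [583.8  24.7] [61.  29.7] 89.4
grey+ 3893 z [0.1457 0.1554 0.1628] x [0.5456 0.6269] y [-0.0589  0.0385] [575.3 -10.4] [ 85.5 116.3] 18.7
copper 30997 z [0.1515 0.1529 0.1542] x [0.5639 0.6088] y [-0.0748 -0.0053] [586.3 -41.9] [74.2 95.4] 89.8
```

Call:
{"method": "step_arm", "body": {
  "rows": "0.03 0 0 -0.002 0;0.03 0 0 0 0;0.065 0 0 0 0;0.07 0 0 0 0;0.07 0 0 0 0;0.07 0 0 -0.03 0;0.07 0 0 -0.05 0;0.07 -0.03 0 -0.05 0;0.07 -0.015 0 -0.03 0;0.07 0 0 0 0;0.07 0 0 0 0"
}}

```text
time: 11.42
position: [0.5839, -0.0946, 0.294]
tool_rot: [-3.14, -0.0, 1.571]
wrist_force: [-0.8, 0.8, -0.9]
width: 0.0698
grip_force: 0.0
```

```bash
python3 m.py w4
```

```text
11.425 [ 0.5839 -0.0946  0.294 ] [-3.1404e+00 -2.0000e-04  1.5711e+00]
blue 4790 z [0.1475 0.149  0.1506] x [0.5691 0.5977] y [-0.2013  0.0461] [582.7 -78.1] [250.2  28.9] 89.5
grey+ 4669 z [0.1512 0.1529 0.1544] x [0.5603 0.6052] y [-0.1441 -0.0047] [583.4 -54.2] [181.   46.1] 89.5
grey- 7511 z [0.1516 0.1529 0.1543] x [0.5601 0.6051] y [-0.1838 -0.0849] [ 582.6 -141.4] [122.9  46.1] 89.5
copper 10089 z [0.1515 0.153  0.3485] x [0.5509 0.6091] y [-0.1047 -0.0061] [584.5 -88.9] [173.5  94.1] 73.0
```

View pics/w4.png

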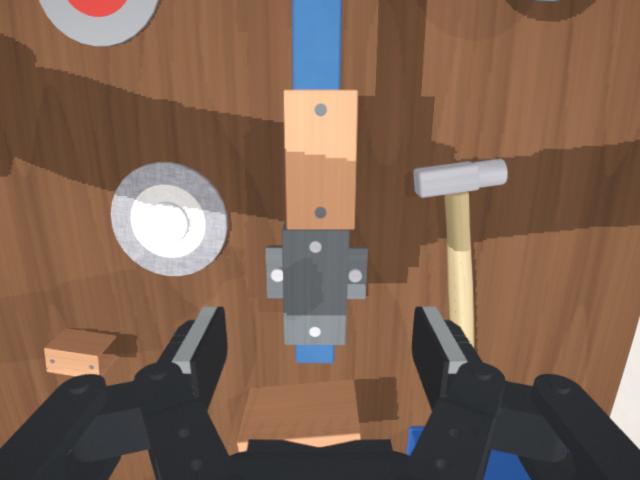

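```bash
cat > e.py <<'E'
from h import *
import sys
# edges of top faces per y bin from the last wrist picture; piece chosen by y range
def edges(tag,segs):
    o=get_obs(); z=np.load(tag+".npz"); C=cam("wrist",o); Q=cloud(C,z["d"]).reshape(-1,3)
    Q=Q[(Q[:,2]>.1505)&(Q[:,2]<.158)&(abs(Q[:,0]-.584)<.04)]
    for n,a,b in segs:
        ys=np.arange(a,b,.004); L=[];
        for y in ys:
            x=Q[abs(Q[:,1]-y)<.002,0]
            if len(x)>20: L.append((y,x.min(),x.max()))
        L=np.array(L); w=L[:,2]-L[:,1]; L=L[abs(w-np.median(w))<.002]; c=(L[:,1]+L[:,2])/2; k=np.polyfit(L[:,0],c,1)
        print(n,len(L),"width",np.median(w).round(4),"centre x",c.mean().round(4),"slope deg",np.degrees(k[0]).round(2))
edges(sys.argv[1],eval(sys.argv[2]))
E
python3 e.py w4 "[('dark',-.18,-.10),('copper',-.088,-.01)]"
```

```text
dark 20 width 0.0455 centre x 0.5823 slope deg 0.47
copper 20 width 0.0454 centre x 0.5859 slope deg -0.42
```

The wrist view shows the copper (320,160) butted against the dark scale (315,287), but 3.6 mm off to +x and about 0.9° askew. I'll regrip it aligned to the dark one.

Call:
{"method": "step_arm", "body": {
  "rows": "0.07 0.03 -0.002 0.02 0.0155;0.07 0.0156 0 0.04 0;0.07 0 0 0.05 0;0.07 0 0 0.03 0;0.07 0 0 0.008 0;0.07 0 0 0 0;0.07 0 0 0 0;0.07 0 0 0 0"
}}

```text
time: 12.48
position: [0.5834, -0.0494, 0.148]
tool_rot: [3.14, 0.0, 1.555]
wrist_force: [0.2, 0.0, 0.1]
width: 0.0698
grip_force: 0.0
```

Call:
{"method": "step_arm", "body": {
  "rows": "0.07 0 -0.0017 0.0125 0;0.07 0 0 0 0;0.07 0 0 0 0;0.03 0 0 0 0;0.03 0 0 0 0;0.03 0 0 0 0;0.03 0 0 0 0;0.03 0.003 0 -0.0015 0;0.03 0 0 0 0;0.03 0 0 0 0"
}}

```text
time: 13.72
position: [0.5799, -0.0461, 0.1351]
tool_rot: [-3.139, -0.0, 1.556]
wrist_force: [-0.6, 0.3, -3.2]
width: 0.0455
grip_force: 62.1
```

Call:
{"method": "step_arm", "body": {
  "rows": "0.03 0 0.0018 0 0;0.03 0 0 0 0;0.03 -0.002 0 0 0;0.03 0 0 0 0;0.03 -0.002 0 0 0;0.03 0 0 0 0;0.03 0 0 0 0"
}}

```text
time: 14.6
position: [0.5827, -0.0497, 0.1358]
tool_rot: [-3.142, -0.001, 1.556]
wrist_force: [-0.6, 2.4, -3.6]
width: 0.0453
grip_force: 61.9
```

```bash
python3 m.py w5;python3 e.py w5 "[('copper',-.07,-.01)]"
```

```text
14.6 [ 0.5827 -0.0497  0.1358] [-3.1415e+00 -6.0000e-04  1.5559e+00]
blue 25670 z [0.1476 0.149  0.1504] x [0.5696 0.5982] y [-0.005  0.054] [583.8  24.5] [61.  29.8] 89.5
grey+ 3729 z [0.1458 0.1554 0.1626] x [0.5457 0.6233] y [-0.0594  0.0404] [573.5  -8.7] [ 85.4 120.9] 16.8
copper 31290 z [0.1523 0.1538 0.155 ] x [0.5622 0.6071] y [-0.0758 -0.0053] [585.6 -42.5] [75.3 96.6] 89.1
copper 9 width 0.0463 centre x 0.5846 slope deg 0.81
```

Call:
{"method": "step_arm", "body": {
  "rows": "0.03 0.002 -0.0013 0 -0.006;0.03 0 0 0 0;0.03 -0.0025 0 0 0;0.03 0 0 0 0;0.03 -0.001 0 0.0012 0;0.03 0 0 0 0;0.03 0 0 0.0005 0;0.03 0 0 0 0;0.03 0 0 0 0"
}}

```text
time: 15.78
position: [0.5817, -0.0499, 0.135]
tool_rot: [3.141, -0.002, 1.562]
wrist_force: [-3.1, 6.9, 2.8]
width: 0.0456
grip_force: 62.9
```

```bash
python3 m.py w6;python3 e.py w6 "[('copper',-.07,-.01)]"
```

```text
15.775 [ 0.5817 -0.0499  0.135 ] [ 3.1410e+00 -1.9000e-03  1.5624e+00]
blue 25787 z [0.1476 0.149  0.1504] x [0.5696 0.5982] y [-0.0049  0.0537] [583.9  24.2] [60.7 29.7] 89.6
grey+ 3836 z [0.1456 0.1554 0.1627] x [0.5434 0.6241] y [-0.0594  0.0376] [572.7  -7.7] [ 85.6 121.9] 16.6
copper 31255 z [0.1516 0.153  0.1543] x [0.5611 0.606 ] y [-0.0757 -0.0055] [584.8 -42.2] [74.3 98.2] 89.7
copper 9 width 0.0463 centre x 0.5835 slope deg 0.36
```

Call:
{"method": "step_arm", "body": {
  "rows": "0.03 0.001 0 -0.0007 0;0.03 0 0 0 0;0.055 0 0 0 0;0.07 0 0 0 0;0.07 0 0 0 0;0.07 0 0 -0.03 0;0.07 0 0 -0.05 0;0.07 0 0 -0.05 0;0.07 0 0 -0.03 0;0.07 0 0 0 0;0.07 0 0 0 0"
}}

```text
time: 17.2
position: [0.5809, -0.0512, 0.2939]
tool_rot: [-3.14, 0.0, 1.561]
wrist_force: [-0.3, 0.4, -0.3]
width: 0.0697
grip_force: 0.0
```

```bash
python3 m.py w7;python3 e.py w7 "[('dark',-.18,-.10),('copper',-.088,-.01),('silver',.1,.17)]"
```

```text
17.2 [ 0.5809 -0.0512  0.2939] [-3.1403e+00  4.0000e-04  1.5610e+00]
blue 7827 z [0.1475 0.149  0.1505] x [0.5695 0.598 ] y [-0.1999  0.0891] [582.9 -56.7] [293.7  29. ] 89.5
grey+ 846 z [0.1466 0.1529 0.1544] x [0.5611 0.6054] y [-0.1012  0.0902] [583.9  -5.3] [191.9  45.7] 89.6
grey- 6460 z [0.1516 0.1529 0.1542] x [0.5601 0.6049] y [-0.1835 -0.0851] [ 582.6 -141.2] [122.4  46.2] 89.4
copper 8798 z [0.1515 0.1529 0.3482] x [0.5478 0.6068] y [-0.0937 -0.006 ] [582.9 -50.1] [90.  97.9] 89.2
dark 20 width 0.0452 centre x 0.5821 slope deg 0.9
copper 20 width 0.0455 centre x 0.5832 slope deg 0.45Traceback (most recent call last):
  File "e.py", line 14, in <module>
    edges(sys.argv[1],eval(sys.argv[2]))
    ~~~~~^^^^^^^^^^^^^^^^^^^^^^^^^^^^^^^
  File "e.py", line 12, in edges
    L=np.array(L); w=L[:,2]-L[:,1]; L=L[abs(w-np.median(w))<.002]; c=(L[:,1]+L[:,2])/2; k=np.polyfit(L[:,0],c,1)
                     ~^^^^^
IndexError: too many indices for array: array is 1-dimensional, but 2 were indexed
```

View pics/w7.png

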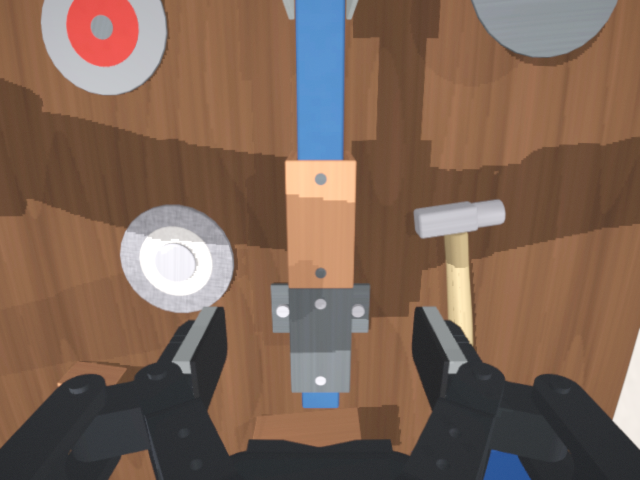

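Copper is now in line with the dark scale (x matches within 0.5 mm) and flush against it, with the joint at (320,288). The silver scale is next: move over it and measure.

Call:
{"method": "step_arm", "body": {
  "rows": "0.07 0.03 0 0 0;0.07 0.05 0 0 0;0.07 0.05 0 0 0;0.07 0.04 0 0 0;0.07 0.018 0 0 0;0.07 0 0 0 0;0.07 0 0 0 0;0.07 0 0 0 0"
}}

```text
time: 18.25
position: [0.5836, 0.135, 0.2946]
tool_rot: [-3.141, 0.001, 1.558]
wrist_force: [1.0, -0.5, 0.0]
width: 0.0698
grip_force: 0.0
```

```bash
python3 m.py w8;python3 e.py w8 "[('silver',.092,.18)]"
```

```text
18.25 [0.5836 0.135  0.2946] [-3.1415e+00  1.0000e-03  1.5585e+00]
blue 5037 z [0.1474 0.1489 0.1502] x [0.5699 0.5985] y [-0.0033  0.195 ] [584.4  95.2] [200.5  29.2] 89.6
grey+ 8643 z [0.1515 0.1529 0.1543] x [0.5625 0.6074] y [0.092  0.1804] [585. 136.] [95.2 46.2] 89.6
copper 2984 z [0.1481 0.1528 0.3522] x [0.538  0.6205] y [-0.0526  0.1515] [574.8  51.1] [208.8  98.5] 83.2
silver 22 width 0.0454 centre x 0.585 slope deg 0.42
```

Call:
{"method": "step_arm", "body": {
  "rows": "0.07 0.001 0 0.03 -0.004;0.07 0 0 0.05 0;0.07 0 0 0.05 0;0.07 0 0 0.02 0;0.07 0 0 0.0085 0;0.07 0 0 0 0;0.07 0 0 0 0;0.03 0 0 0 0;0.03 0 0 0 0;0.03 0 0 0 0;0.03 0 0 0 0"
}}

```text
time: 19.68
position: [0.584, 0.1383, 0.1374]
tool_rot: [3.14, -0.0, 1.565]
wrist_force: [-1.5, 0.3, 6.8]
width: 0.0452
grip_force: 62.1
```

Call:
{"method": "step_arm", "body": {
  "rows": "0.03 0 0 -0.001 0;0.03 0 0 0 0;0.03 0 0 0 0"
}}

```text
time: 20.05
position: [0.5831, 0.1381, 0.1374]
tool_rot: [-3.141, 0.0, 1.565]
wrist_force: [-1.3, -1.0, 3.3]
width: 0.0454
grip_force: 61.7
```

Call:
{"method": "step_arm", "body": {
  "rows": "0.03 0 0 -0.0015 0;0.03 -0.01 0 0 0;0.03 -0.02 0 0 0;0.03 -0.025 0 0 0;0.03 -0.02 0 0 0;0.03 -0.01 0 0 0;0.03 0 0 0 0;0.03 0 0 0 0"
}}

```text
time: 21.05
position: [0.5827, 0.0544, 0.1389]
tool_rot: [3.141, -0.001, 1.567]
wrist_force: [0.5, 0.5, -1.1]
width: 0.0451
grip_force: 61.4
```

```bash
python3 m.py w9;python3 e.py w9 "[('silver',.04,.09)]"
```

```text
21.05 [0.5827 0.0544 0.1389] [ 3.1414e+00 -9.0000e-04  1.5666e+00]
blue 25486 z [0.1476 0.149  0.1503] x [0.5704 0.5991] y [0.0968 0.1588] [584.8 127.7] [64. 30.] 89.7
grey+ 33107 z [0.1497 0.1545 0.1605] x [0.5558 0.6133] y [0.0262 0.0966] [590.2  87. ] [133.3  70.8] 77.6
copper 135 z [0.1434 0.1816 0.21  ] x [0.5345 0.6323] y [0.0413 0.0719] [583.2  57.4] [30.6 98.3] 88.9
silver 10 width 0.0461 centre x 0.5845 slope deg -0.05
```

Call:
{"method": "step_arm", "body": {
  "rows": "0.03 -0.005 -0.0004 0 0.007;0.03 -0.003 0 0 0;0.03 -0.001 0 0 0;0.03 0 0 0 0;0.03 0 0 0 0"
}}

```text
time: 21.72
position: [0.5823, 0.0443, 0.1388]
tool_rot: [3.142, -0.0, 1.558]
wrist_force: [-0.2, 0.8, -1.3]
width: 0.0451
grip_force: 61.4
```

Call:
{"method": "step_arm", "body": {
  "rows": "0.03 -0.002 0 0 0;0.03 0 0 0 0;0.03 0 0 0 0"
}}

```text
time: 22.1
position: [0.5823, 0.0424, 0.1388]
tool_rot: [3.142, -0.0, 1.559]
wrist_force: [-0.3, 0.4, -2.3]
width: 0.0454
grip_force: 61.4
```

Call:
{"method": "step_arm", "body": {
  "rows": "0.03 -0.002 0 0 0;0.03 0 0 0 0;0.03 0 0 0 0"
}}

```text
time: 22.48
position: [0.5822, 0.0423, 0.1389]
tool_rot: [3.141, -0.003, 1.56]
wrist_force: [-0.7, 5.3, -2.4]
width: 0.0456
grip_force: 61.4
```

Call:
{"method": "step_arm", "body": {
  "rows": "0.03 -0.001 0 0.0012 0;0.03 0 0 0 0;0.03 0 0 0.0008 0;0.03 0 0 0 0;0.03 0 0 0 0"
}}

```text
time: 23.1
position: [0.5826, 0.0422, 0.1375]
tool_rot: [3.14, -0.004, 1.561]
wrist_force: [-0.2, 6.4, 1.0]
width: 0.0454
grip_force: 61.7
```

```bash
python3 m.py w10;python3 e.py w10 "[('silver',.025,.08)]"
```

```text
23.1 [0.5826 0.0422 0.1375] [ 3.1401 -0.0035  1.5608]
blue 25757 z [0.1476 0.149  0.1503] x [0.5703 0.599 ] y [0.0851 0.1464] [584.7 115.6] [63.2 29.9] 89.6
grey+ 33219 z [0.1494 0.1531 0.1594] x [0.5557 0.6131] y [0.0141 0.0846] [578.4  68.9] [ 77.8 121.9] 15.3
copper 125 z [0.1424 0.1816 0.2084] x [0.5369 0.6316] y [0.0288 0.0594] [582.9  45.2] [30.3 97.4] 87.7
silver 11 width 0.046 centre x 0.5845 slope deg 0.23
```

Call:
{"method": "step_arm", "body": {
  "rows": "0.03 0.0015 0 0 0;0.03 0 0 0 0;0.055 0 0 0 0;0.07 0 0 0 0;0.07 0 0 0 0;0.07 0 0 -0.03 0;0.07 0 0 -0.05 0;0.07 -0.03 0 -0.05 0;0.07 -0.03 0 -0.03 0;0.07 0 0 0 0;0.07 0 0 0 0;0.07 0 0 0 0"
}}

```text
time: 24.65
position: [0.5808, -0.0182, 0.2955]
tool_rot: [-3.139, -0.001, 1.56]
wrist_force: [-0.1, -0.3, 0.3]
width: 0.0703
grip_force: 0.0
```

```bash
python3 m.py w11;python3 e.py w11 "[('dark',-.18,-.10),('copper',-.088,-.01),('silver',.0,.08)]"; python3 - <<'E'
import cv2
a=cv2.imread("pics/w11.png"); cv2.imwrite("pics/w11c.png",cv2.resize(a[40:430,240:400],None,fx=1.5,fy=1.5,interpolation=cv2.INTER_CUBIC))
E
```

```text
24.65 [ 0.5808 -0.0182  0.2955] [-3.1393e+00 -6.0000e-04  1.5601e+00]
blue 3583 z [0.1475 0.149  0.1506] x [0.5697 0.5986] y [-0.2015  0.1232] [583.  -39.6] [326.5  29.3] 89.5
grey+ 10277 z [0.1514 0.153  0.1544] x [0.5618 0.6066] y [-0.0056  0.084 ] [584.3  49. ] [139.9  46.2] 89.7
grey- 5706 z [0.1515 0.1529 0.1542] x [0.56   0.6047] y [-0.1838 -0.0846] [ 582.4 -142.4] [124.6  46.1] 89.2
copper 7909 z [0.1515 0.1529 0.3503] x [0.5476 0.6175] y [-0.0936 -0.0054] [583.2 -48. ] [94.4 99.5] 89.1
dark 20 width 0.0451 centre x 0.5824 slope deg 0.49
copper 20 width 0.0455 centre x 0.5837 slope deg 0.39
silver 20 width 0.0454 centre x 0.5843 slope deg 0.24
```

View pics/w11c.png

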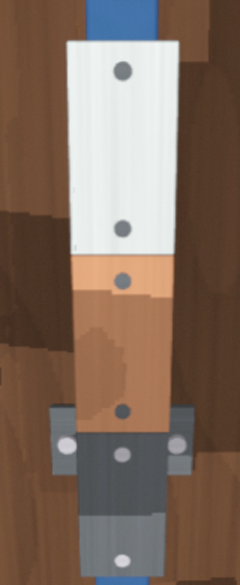

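The row is closed: silver (120,150), copper (120,340) and dark (120,500) in line, with no visible gap. All tops are at 0.153 m and the centres fall on the bar's line to within about 0.5 mm. The gripper is open and clear of everything.

```bash
python3 -c "
from bench import finish_job; print(finish_job())"
```

```text
the job is handed in; nothing more can be done
None
```

I hung the copper scale fully down on the bar, flush against the dark one, slid the silver one up flush against it, then let go of everything and handed the job in at about 25 s of the 54 s limit.

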